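Get the little tin out from behind the tall containers and weigh it

ROBOT

A 6-joint arm with a two-finger parallel gripper is mounted at the origin on the work surface. World frame = base frame: x ahead of the robot, y to its left, z up, the work surface at z = 0. Lengths are in mm, angles in rad, forces in N, time in s.
With the tool pointing down it reaches from about 350 to 975 mm from the base axis. Payload 7.1 kg.
Tool frame: the origin (TCP) lies midway between the tips of the shut fingers; the grasp point (between the pads) lies 19 mm behind it (ctrl.grip_depth is the distance from the TCP to the grasp point, in mm); z points along the fingers, y is the line along which they close (so a half turn about z gives the same grasp; the last joint's range is limited). The gripper opens to 88 mm and grips with 3 to 60 N. Pads are 20 mm wide; open, the fingers measure 115 mm over their backs; the gripper's body (75 mm by 178 mm) begins 61 mm behind the grasp point.
Start: joints at [1.089, 0.423, 1.63, -0, 1.089, -0.019], TCP at [279.002, 559.252, 222.675] pointing down, gripper open.
Joint ranges: [-3, 3], [-0.9, 2.11], [0.09, 2.58], [-1.31, 4.45], [0.11, 2.69], [-2.54, 2.54]. Speed limits (rad/s): [2.39, 2.39, 3.01, 3.14, 3.14, 3.14].

INTERFACE

Orientations are given as a rotation vector (axis times angle).
In Python, from workcell import ctrl, cams gives the robot as it stands.
- The arm moves only by the tool move_arm, never from a script. Its argument "steps" is a list of rows, each a list of 3 entries, a list of its own where there are three numbers: the shift along the tool's x, y, z in units of 25 mm (1.0 is 25 mm), then the turn about the tool's z in units of 5 degrees (1.0 is 5 degrees), then the closure, from 0 (fully open) to 1 (shut). A call has 1 to 20 rows; each row shifts and turns the commanded pose from where the row before left it, along the tool's axes as they then stand; what a row does not reach is not made up. A row lasts 1/12 s, in which the tool goes at most 41.7 mm and 7.16 degrees, less where a joint would pass 70% of its speed; a pose out of reach is approached as far as the arm can. A call is refused whole if a number of a shift passes 1 or a number of a turn 1, either way. A call with a gripper value outside its range is refused whole. The fingers move at their own pace and stop on an object; the grip force is fixed at half the most. Time passes only in rows, so rows that do not move let the fingers close. It gives the time, the measured TCP pose, the force, the opening and the grip force at its end, in the units of the state.
- ctrl.get_obs(): the state, without advancing time (a new reading comes with each control period).
- cams.get_image(name): name is "scene" or "top" or "wrist"; returns a dict with "image" (420x560x3 uint8, red, green, blue), "camera_matrix" (3x3 intrinsics, pixels), "k1" (the pictures are not rectified: a ray, as slopes to the right and down, at radius r is drawn at 1 + k1 r^2 times it, then the intrinsics apply), "xyz" and "rotation" of the camera in the world; the wrist camera has in their place "mount" (4x4, takes a point from camera to tool coordinates, whose origin is the TCP and whose axes are the flange's). Camera axes: x right, y down, z forward; pixel columns grow to the right and rows downward; lengths in mm; the calibration is good to about 2 mm. A picture is of the moment at which its call begins: read the wrist's pose just before it. There is no depth.
- ctrl.close_job(): hands the job in; it is judged then, once.
Trained networks look in the newest picture that a camera, given by its name, has taken for a name from the list of things; names that differ only in an ending like _2 or _b are one class to them, and where a whole thing is asked for, a point or a joint stands for the part that bears it (a point fixed in the world has none). Each returns a list of dicts, best first, with "p" (0 to 1); they miss things now and then, are a little off and sometimes report something else, mostly with a low value. They report only what shows in the picture. A call takes as long as a camera call.
- cams.boxes_of(camera, thing): "rect" ([centre column, centre row, width, height] in pixels, round what is visible of it).
- cams.cut_out(camera, thing): "pixels" (420x560 bool, what is visible of it) and "rect" ([centre column, centre row, width, height] in pixels, round what is visible of it).
The state is a dict: "t": time; "qpos": joint angles; "qvel": joint speeds; "joint_torque": joint torques, N m; "ee_pos": TCP position; "orientation": TCP orientation; "ft_force": force on the tool from outside, world axes, zero at the start; "moment": the same for the moment, N m; "width": finger opening in mm; "grasp_force": force on a finger pad.
Only numpy, scipy, OpenCV 4.12 (cv2) and the standard library are available. Lean on these libraries where they do the work, as an engineer would, in place of code of your own. Each camera call takes 0.05 s, during which the arm holds its last target. There are 200 camera calls.

TASK

Get the low steel tin out from the back of the wooden pantry tray and stand it in the middle of the kitchen scale's plate: first lift the three tall containers that hem it in (the round jar, the square caddy and the grinder) out of the tray and stand all three wholly on the flat wooden board, and only then fetch the tin. With the tin on the scale, put each of the three back on the very spot in the tray where it stood at the start. Keep everything upright, and leave all the other things where they are.

Things in the scene. Friction and masses are not known exactly. Their poses are not given: they have to be found in the camera images.
- tin: the low round steel tin to fetch, with a paper band: 52 mm diameter, 40 mm high, 0.12 kg; origin at the centre of its underside, z up. It stands in the middle of the tray's rear half, with some 8 to 18 mm between it and the tall containers to its left, right and front, too little for fingers until they are cleared.
- jar: tall round storage jar, clear glass with a flat steel lid of the same diameter: straight cylinder 60 mm diameter, 118 mm high (lid from 90 mm up), 0.35 kg; origin at the centre of its underside, z up. One of the three tall containers, which share three places in the tray at random.
- caddy: tall square caddy of plain white-painted sheet metal: 54 x 54 mm, straight-sided, 126 mm high, 0.25 kg; origin at the centre of its underside, its x and y axes square to its sides, z up. One of the three tall containers.
- grinder: turned dark wooden pepper grinder: foot 56 mm diameter, waist 38 mm, cylindrical head 47 mm diameter from 80 to 116 mm high, a 14 mm steel knob on top up to 128 mm, 0.22 kg; origin at the centre of its underside, z up. Grip it by the head. One of the three tall containers.
- tray: open wooden pantry tray, fixed: 190 mm (x) by 240 mm (y), rim 22 mm high and 5 mm thick, floor 5 mm thick; origin at the centre of its underside, x to its rear (away from the robot). The tin stands at about (40, 0) mm in its frame, the three tall containers at about (40, 65), (40, -65) and (-27, 0) mm, in an order that changes, standing on its floor.
- board: flat wooden board, fixed, on the other side of the scale from the tray: 170 mm (x) by 260 mm (y), 18 mm thick; origin at the centre of its underside, x away from the robot. The side area, empty at the start.
- plate (a point): centre of the top face of the kitchen scale's round steel plate (108 mm diameter, 28 mm above the table, fixed, rigid); the scale is a flat white 160 by 120 mm slab with a dark display at its robot side. z up.
- shaker: bystander: small glass salt shaker with a steel cap, 32 mm diameter, 66 mm high, standing in the tray at about (-68, 92) mm in its frame; origin at the centre of its underside. Leave it alone.
- mug: bystander: white mug, 80 mm diameter, 90 mm high, behind the scale; origin at the centre of its underside. Leave it alone.
- oil: bystander: green glass oil bottle, 62 mm diameter, 160 mm high, behind the scale at the back; origin at the centre of its underside. Leave it alone.

How it is judged (in metres and radians):
On the way, in this order (a step that is already met when the one before it is completed fails the run):
1. the jar, the caddy and the grinder all stand upright on the board, let go, with the tin still at its place in the tray (x of jar in the frame of board between -0.062 and 0.062 m and y of jar in the frame of board between -0.107 and 0.107 m and z of jar in the frame of board between 0.014 and 0.022 m and angle between each of jar, caddy, grinder's own z axis and vertical below 0.05 rad and x of caddy in the frame of board between -0.062 and 0.062 m and y of caddy in the frame of board between -0.107 and 0.107 m and z of caddy in the frame of board between 0.014 and 0.022 m and x of grinder in the frame of board between -0.062 and 0.062 m and y of grinder in the frame of board between -0.107 and 0.107 m and z of grinder in the frame of board between 0.014 and 0.022 m and contact force between each of jar, caddy, grinder and the fingers below 0.2 N and distance of tin from where it was at the start of the episode below 0.02 m), for 0.2 s.
2. the tin stands in the middle of the scale's plate, let go, with the three tall containers still on the board (horizontal distance between tin and plate below 0.015 m and z of tin in the frame of plate between -0.004 and 0.004 m and angle between each of tin, jar, caddy, grinder's own z axis and vertical below 0.05 rad and linear speed of tin below 0.02 m/s and contact force between tin and the fingers below 0.2 N and x of jar in the frame of board between -0.062 and 0.062 m and y of jar in the frame of board between -0.107 and 0.107 m and z of jar in the frame of board between 0.014 and 0.022 m and x of caddy in the frame of board between -0.062 and 0.062 m and y of caddy in the frame of board between -0.107 and 0.107 m and z of caddy in the frame of board between 0.014 and 0.022 m and x of grinder in the frame of board between -0.062 and 0.062 m and y of grinder in the frame of board between -0.107 and 0.107 m and z of grinder in the frame of board between 0.014 and 0.022 m), for 0.2 s.
At the end, for the whole second after the job is handed in: The tin stands upright on the scale's plate within 15 mm of its centre; the jar, the caddy and the grinder each stand upright within 15 mm of where they stood at the start, whichever way they are turned; all are let go and at rest (horizontal distance between tin and plate below 0.015 m and z of tin in the frame of plate between -0.004 and 0.004 m and angle between each of tin, jar, caddy, grinder's own z axis and vertical below 0.05 rad and linear speed of each of tin, jar, caddy, grinder below 0.02 m/s and contact force between each of tin, jar, caddy, grinder and the fingers below 0.2 N and distance of each of jar, caddy, grinder from where it was at the start of the episode below 0.015 m); the robot touches nothing.
It fails at once if a tall container or the tin is tipped over (by more than 0.6 rad) (angle between any of jar, caddy, grinder, tin's own z axis and vertical above 0.6 rad).
It fails at once if the shaker, the mug or the oil bottle is shifted by more than 20 mm or tipped (distance of any of shaker, mug, oil from where it was at the start of the episode above 0.02 m or angle between any of shaker, mug, oil's own z axis and vertical above 0.3 rad).
It also fails if it takes over 144 s, if anything falls off the work surface, if the arm or the gripper's body presses on something with over 40 N, if the wrist force passes 120 N, or if a joint passes its speed limit or range.

## Working session

There is one attempt and no reset: what is moved stays moved. The work goes in short steps, Python scripts to look and compute and a tool call to move; the robot and the scene stay as the last step left them, time stands still between calls to the robot, and variables do not carry over. Pictures are saved under pics/ and viewed, at most 14 in all, crops included, and the job is handed in when it is done.

Besides the shell and the picture viewer there is one more tool, called after "Call:" by a JSON object that holds its "method" and its "body", one argument or row to a line. move_arm: Moves the arm, as the interface text tells. Its arguments: {"type":"object","properties":{"steps":{"type":"array"}},"required":["steps"]}

```bash
mkdir -p pics; ls
cat > h.py <<'E'
import numpy as np, cv2
from scipy.spatial.transform import Rotation as R
from workcell import ctrl, cams
def cam(n):
    o=ctrl.get_obs(); d=cams.get_image(n); 
    if n=="wrist":
        M=np.array(d["mount"]); T=np.eye(4); T[:3,:3]=R.from_rotvec(o["orientation"]).as_matrix(); T[:3,3]=o["ee_pos"]
        W=T@M; d["xyz"]=W[:3,3]; d["rotation"]=W[:3,:3]
    return d
def ray(d,px):
    K=np.array(d["camera_matrix"]); 
    p=cv2.undistortPoints(np.array([[px]],float),K,np.array([d["k1"],0,0,0.]))[0,0]
    return np.array(d["rotation"])@np.array([p[0],p[1],1])
def at(d,px,z):
    v=ray(d,px); c=np.array(d["xyz"]); return c+v*(z-c[2])/v[2]
def proj(d,P):
    K=np.array(d["camera_matrix"]); Rm=np.array(d["rotation"]).T
    return cv2.projectPoints(np.atleast_2d(P).astype(float),Rm,-Rm@np.array(d["xyz"]),K,np.array([d["k1"],0,0,0.]))[0][:,0]
def save(d,f): cv2.imwrite("pics/"+f,cv2.cvtColor(d["image"],cv2.COLOR_RGB2BGR))
E
python3 - <<'E'
from h import *
o=ctrl.get_obs(); print(o["ee_pos"],o["orientation"],o["width"])
for n in ["top","scene"]:
    d=cam(n); save(d,n+"0.png"); print(n,np.round(d["xyz"]),np.round(d["rotation"],2).tolist(),d["k1"],d["camera_matrix"])
    for t in ["tin","jar","caddy","grinder","tray","board","plate","shaker","mug","oil"]:
        b=cams.cut_out(n,t)
        for x in b[:2]: 
            m=x["pixels"]; ys,xs=np.nonzero(m); print(t,round(x["p"],2),np.round(x["rect"],1),m.sum(),xs.mean().round(1),ys.mean().round(1))
E
```

```text
pics
[278.73182984 558.76399236 221.90899962] [-7.20349094e-01 -3.05752196e+00  2.37818818e-03] 87.88125418631472
top [439.  21. 926.] [-2.0, 2.21, -0.24] -0.12348439907520646 [[420.98373144   0.         279.56711255]
 [  0.         420.98373144 203.51344337]
 [  0.           0.           1.        ]]
tin 0.75 [402.1 203.1  27.2  28.7] 473 402.7 203.6
jar 0.86 [436.3 201.4  46.6  40. ] 1276 436.9 201.2
caddy 0.65 [379.  200.1  35.4  42.9] 1270 375.8 197.8
grinder 0.87 [406.  233.6  39.6  34.5] 898 404.9 232.3
tray 0.9 [401.7 222.6 111.6  92.1] 5301 397.5 233.2
plate 0.95 [288.1 226.6  73.1  77.8] 4074 287.4 226.3
shaker 0.59 [360.6 252.9  15.5  15.9] 238 360.0 251.0
shaker 0.45 [295.6 143.8  41.5  55.5] 1558 294.1 145.4
mug 0.81 [295.4 143.2  37.4  55.4] 1515 294.0 145.6
oil 0.8 [221.2 143.9  37.4  46.1] 1082 223.6 144.2
scene [ 997. -702.  860.] [-2.32, -0.55, 0.24] -0.05529509222587359 [[477.7398292    0.         277.04193644]
 [  0.         477.7398292  212.34298292]
 [  0.           0.           1.        ]]
jar 0.98 [185.  308.   40.2  57.4] 1656 185.0 306.7
caddy 0.72 [230.3 264.6  40.7  59.1] 1849 228.2 261.9
grinder 0.96 [184.9 267.   32.3  43.3] 788 183.7 264.0
grinder 0.31 [211.5 295.9  30.8  29.9] 668 211.0 296.8
tray 0.83 [196.9 301.  138.8 115.2] 4406 188.3 306.7
tray 0.75 [183.5 308.2  39.4  57.1] 1615 184.9 307.0
plate 0.77 [259.7 222.   76.8  56.4] 2681 259.9 220.4
shaker 0.59 [199.7 242.   13.5  34.7] 371 199.8 243.5
mug 0.96 [326.8 243.   49.4  54.8] 1827 319.3 242.1
mug 0.55 [200.4 244.7  16.3  33.7] 316 200.1 243.6
oil 0.59 [185.8 305.9  38.8  59.9] 1644 185.0 307.0
oil 0.58 [350.6 191.8  30.1  59.3] 1353 349.0 195.2
```

```bash
sed -i 's/    return d$/    d["rotation"]=np.array(d["rotation"]); d["rotation"]=R.from_rotvec(d["rotation"]).as_matrix() if d["rotation"].ndim==1 else d["rotation"]\n    return d/' h.py
python3 -c "
import cv2
a=cv2.imread('pics/top0.png');cv2.imwrite('pics/top0b.png',cv2.resize(a[90:330,130:470],None,fx=2.3,fy=2.3,interpolation=cv2.INTER_CUBIC))"
```

```text
(no output)
```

View pics/top0.png

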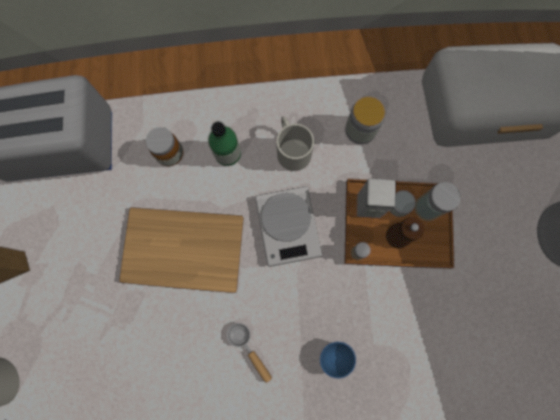

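View pics/top0b.png

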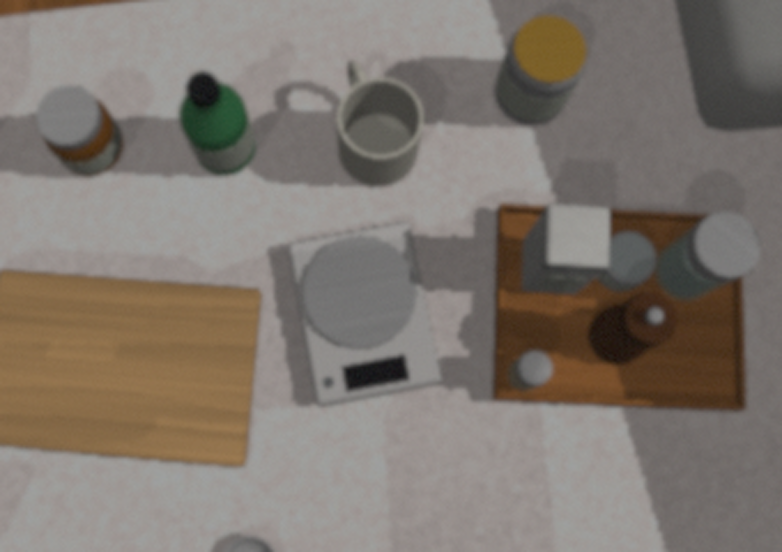

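View pics/scene0.png

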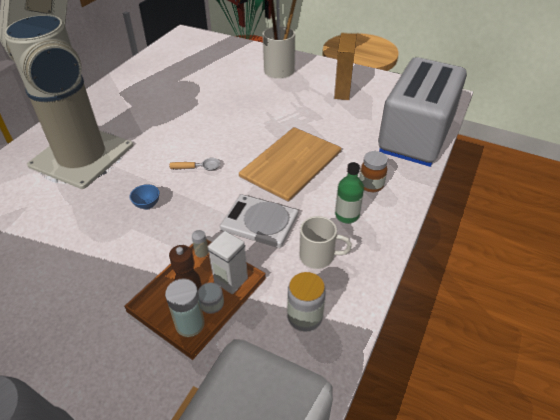

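Run:
```python
from h import *
d=cam("top"); f=lambda x,y:(130+x/2.3,90+y/2.3)
def S(n,p,z): print(n,[np.round(at(d,q,z)[:2],1).tolist() for q in p])
S("tray",[f(499,207),f(742,217),f(743,407),f(496,399)],22)
S("board",[(130,209),(243,214),(237,291),(122,284)],18)
S("caddy",[f(550,207),f(610,208),f(608,268),f(547,267)],131)
S("jar",[f(724,245)],123);S("knob",[f(655,315)],133);S("tin",[f(628,260)],45);S("plate",[f(358,292)],28)
S("scale corners",[f(291,241),f(407,226),f(441,382),f(322,404)],22);S("shaker",[f(535,368)],71)
s=cam("scene")
def fitmask(n,d,t,z):  # ellipse center of whole visible
    b=cams.cut_out(n,t)
    if b: c=b[0]["pixels"].astype(np.uint8); r=b[0]["rect"]; print(n,t,np.round(at(d,r[:2],z),1))
d=s
S("sc jarlid",[(183,291)],123)
S("sc knob",[(180,250)],133)
S("sc caddy top",[(229,232),(245,240),(226,257),(209,248)],131)
S("sc tin",[(210,293)],45)
S("sc plate",[(266,218)],28)
d2=cam("wrist"); save(d2,"w0.png")
```

```text
tray [[676.5, -149.9], [642.4, -389.4], [459.0, -355.7], [493.2, -122.1]]
board [[661.5, 340.1], [624.2, 87.6], [459.3, 114.6], [496.7, 363.6]]
caddy [[643.5, -173.0], [637.4, -224.7], [585.5, -214.4], [591.8, -162.6]]
jar [[596.5, -322.4]]
knob [[541.1, -247.4]]
tin [[607.0, -260.1]]
plate [[606.2, -4.7]]
scale corners [[663.5, 53.9], [666.8, -58.7], [514.3, -73.0], [505.5, 39.4]]
shaker [[513.6, -152.5]]
sc jarlid [[602.1, -322.8]]
sc knob [[546.0, -248.9]]
sc caddy top [[607.7, -162.8], [647.9, -167.2], [636.2, -222.2], [593.9, -217.5]]
sc tin [[612.9, -261.9]]
sc plate [[609.5, -8.1]]
```

Call:
{"method": "move_arm", "body": {
  "steps": [
    [[0,0,0],-0.9,0],
    [[0,0,0],-0.9,0],
    [[0,0,0],-0.9,0],
    [[0,0,0],-0.9,0],
    [[-0.6,-0.9,0],0,0],
    [[-0.6,-0.9,0],0,0],
    [[-0.6,-0.9,0],0,0],
    [[-0.6,-0.9,0],0,0],
    [[-0.6,-0.9,0],0,0],
    [[-0.6,-0.9,0],0,0],
    [[-0.6,-0.9,0],0,0],
    [[-0.6,-0.9,0],0,0],
    [[-0.6,-0.9,0],0,0],
    [[-0.6,-0.9,0],0,0],
    [[-0.6,-0.9,0],0,0],
    [[-0.6,-0.9,0],0,0],
    [[-0.6,-0.9,0],0,0],
    [[-0.6,-0.9,0],0,0],
    [[-0.6,-0.9,0],0,0],
    [[-0.6,-0.9,0],0,0]
  ]
}}

```text
t: 2.92
ee_pos: [463.5, 166.4, 222.9]
orientation: [0.233, 3.132, 0.0]
ft_force: [-0.2, 1.2, -0.0]
width: 87.8
grasp_force: 0.0
```

```bash
cat >> h.py <<'E'
def go(x,y,z,yaw=81.2):
    "remaining move in tool axes, units of 25 mm (after the turn, units of 5 deg)"
    o=ctrl.get_obs(); M=R.from_rotvec(o["orientation"]).as_matrix()
    a=np.degrees(np.arctan2(M[1,1],M[0,1])); turn=-(yaw-a)/5
    t=np.radians(yaw); X=np.array([-np.sin(t),np.cos(t)]); Y=np.array([np.cos(t),np.sin(t)])
    e=np.array([x,y,z])-o["ee_pos"]
    print("shift",np.round([X@e[:2]/25,Y@e[:2]/25,-e[2]/25],2),"turn",round(turn,2),"now",np.round(o["ee_pos"],1),"yaw",a.round(1),"w",round(o["width"],1),"gf",round(o["grasp_force"],1),"t",o["t"])
E
python3 -c "
from h import *
go(615.5,-194.5,200)"
```

```text
shift [ -8.22 -13.34   0.92] turn 0.06 now [463.5 166.4 222.9] yaw 81.5 w 87.8 gf 0.0 t 2.9167
```

Call:
{"method": "move_arm", "body": {
  "steps": [
    [[-0.6,-0.9,0],0,0],
    [[-0.6,-0.9,0],0,0],
    [[-0.6,-0.9,0],0,0],
    [[-0.6,-0.9,0],0,0],
    [[-0.6,-0.9,0],0,0],
    [[-0.6,-0.9,0],0,0],
    [[-0.6,-0.9,0],0,0],
    [[-0.6,-0.9,0],0,0],
    [[-0.6,-0.9,0],0,0],
    [[-0.6,-0.9,0],0,0],
    [[-0.6,-0.9,0],0,0],
    [[-0.6,-0.9,0],0,0],
    [[-0.6,-0.9,0.2],0,0],
    [[-0.5,-0.9,0.2],0,0],
    [[0,-0.7,0.2],0,0],
    [[0,0,0.2],0,0],
    [[0,0,0],0,0]
  ]
}}

```text
t: 4.33
ee_pos: [618.1, -192.2, 201.3]
orientation: [-0.236, -3.131, -0.001]
ft_force: [-0.4, -0.0, 0.8]
width: 87.8
grasp_force: 0.0
```

Run:
```python
from h import *
go(615.5,-194.5,200)
d=cam("wrist"); save(d,"w1.png")
for c in [(641,-173),(635,-224),(586,-214),(592,-163)]: print(proj(d,[*c,131]).round())
for n,p in dict(jar=(596.5,-322.4,123),grinder=(541,-247.4,133),tin=(607,-260,45)).items(): print(n,proj(d,p).round())
```

```text
shift [ 0.09 -0.11  0.05] turn 0.04 now [ 618.1 -192.2  201.3] yaw 81.4 w 87.8 gf 0.0 t 4.3333
[[311. 241.]]
[[242. 243.]]
[[244. 178.]]
[[316. 176.]]
jar [[105. 211.]]
grinder [[183. 121.]]
tin [[211. 189.]]
```

View pics/w1.png

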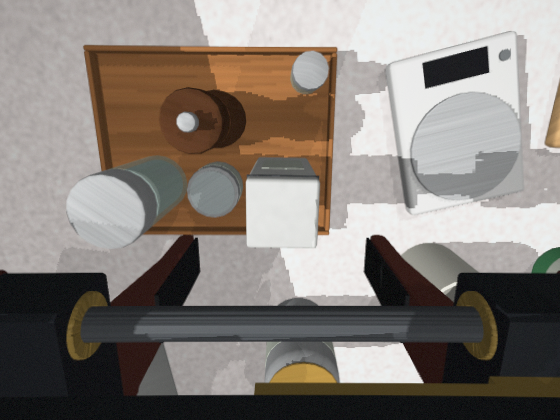

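Run:
```python
from h import *
d=cam("wrist")
C=[at(d,p,131) for p in [(248,178),(319,178),(316.5,247),(247,247)]]
print(np.round(C,1)[:,:2].tolist(),np.mean(C,0).round(1))
for n,p,z in [("jar",(105,211),123),("knob",(187,122),133),("tin",(214,190),45),("plate",(467,148),28)]: print(n,at(d,p,z).round(1))
go(616.5,-195.5,88)
```

```text
[[586.9, -210.5], [594.4, -160.3], [646.7, -168.5], [638.9, -220.5]] [ 616.7 -190.   131. ]
jar [ 597.2 -322.4  123. ]
knob [ 542.6 -244.1  133. ]
tin [ 608.6 -256.8   45. ]
plate [607.6  -1.7  28. ]
shift [ 0.06 -0.19  4.58] turn 0.06 now [ 618.7 -191.1  202.4] yaw 81.5 w 87.6 gf 0.0 t 4.4333
```

Call:
{"method": "move_arm", "body": {
  "steps": [
    [[0.1,0,0.8],0,0],
    [[0,0,0.8],0,0],
    [[0,0,0.8],0,0],
    [[0,0,0.8],0,0],
    [[0,0,0.8],0,0],
    [[0,0,0.6],0,0],
    [[0,0,0],0,0],
    [[0,0,0],0,0],
    [[0,0,0],0,1],
    [[0,0,0],0,1],
    [[0,0,0],0,1],
    [[0,0,0],0,1],
    [[0,0,0],0,1],
    [[0,0,0],0,1],
    [[0,0,0],0,1],
    [[0,0,0],0,1]
  ]
}}

```text
t: 5.77
ee_pos: [616.8, -191.6, 88.2]
orientation: [0.233, 3.132, -0.0]
ft_force: [-0.1, 0.0, 4.9]
width: 54.1
grasp_force: 29.8
```

```bash
python3 -c "
from h import *
go(616.5,-192,188)"
```

```text
shift [ 0.01 -0.02 -3.99] turn 0.06 now [ 616.8 -191.6   88.2] yaw 81.5 w 54.1 gf 29.8 t 5.7667
```

Call:
{"method": "move_arm", "body": {
  "steps": [
    [[0,0,-0.4],0,1],
    [[0,0,-0.8],0,1],
    [[0,0,-0.8],0,1],
    [[0,0,-0.8],0,1],
    [[0,0,-0.8],0,1],
    [[0,0,-0.4],0,1],
    [[0.1,0.4,0],0,1],
    [[0.3,0.8,0],0,1],
    [[0.3,0.9,0],0,1],
    [[0.3,0.9,0],0,1],
    [[0.3,0.9,0],0,1],
    [[0.3,0.9,0],0,1],
    [[0.3,0.9,0],0,1],
    [[0.3,0.9,0],0,1],
    [[0.3,0.9,0],0,1],
    [[0.3,0.9,0],0,1],
    [[0.3,0.9,0],0,1],
    [[0.3,0.9,0],0,1],
    [[0.3,0.9,0],0,1],
    [[0.3,0.9,0],0,1]
  ]
}}

```text
t: 7.43
ee_pos: [560.4, 121.5, 186.3]
orientation: [-0.233, -3.13, 0.001]
ft_force: [0.2, 0.3, -2.1]
width: 54.1
grasp_force: 29.8
```

```bash
python3 -c "
from h import *
go(531.6,301.7,101.5,81.5)"
```

```text
shift [2.2  6.96 3.39] turn -0.0 now [560.4 121.5 186.3] yaw 81.5 w 54.1 gf 29.8 t 7.4333
```

Call:
{"method": "move_arm", "body": {
  "steps": [
    [[0.3,0.9,0],0,1],
    [[0.3,0.9,0],0,1],
    [[0.3,0.9,0],0,1],
    [[0.3,0.9,0],0,1],
    [[0.3,0.9,0],0,1],
    [[0.3,0.9,0],0,1],
    [[0.3,0.9,0],0,1],
    [[0.1,0.7,0],0,1],
    [[0,0,0.6],0,1],
    [[0,0,0.8],0,1],
    [[0,0,0.8],0,1],
    [[0,0,0.5],0,1],
    [[0,0,0.2],0,1],
    [[0,0,0.2],0,1],
    [[0,0,0.1],0,1],
    [[0,0,0],0,1],
    [[0,0,0],0,1]
  ]
}}

```text
t: 8.85
ee_pos: [534.1, 301.4, 108.3]
orientation: [0.234, 3.132, 0.001]
ft_force: [-0.5, -0.2, -1.9]
width: 54.3
grasp_force: 29.8
```

```bash
python3 -c "
from h import *
go(531.6,301.7,101.5,81.5);print(ctrl.get_obs()['ft_force'])"
```

```text
shift [ 0.1  -0.    0.27] turn -0.01 now [534.1 301.4 108.3] yaw 81.5 w 54.3 gf 29.8 t 8.85
[-0.49394689 -0.23217682 -1.89525431]
```

Call:
{"method": "move_arm", "body": {
  "steps": [
    [[0,0,0.1],0,1],
    [[0,0,0.1],0,1],
    [[0,0,0.05],0,1],
    [[0,0,0.02],0,1],
    [[0,0,0],0,1]
  ]
}}

```text
t: 9.27
ee_pos: [533.7, 301.2, 101.2]
orientation: [0.233, 3.133, 0.0]
ft_force: [-0.9, -0.5, 0.7]
width: 54.0
grasp_force: 29.8
```

Call:
{"method": "move_arm", "body": {
  "steps": [
    [[0,0,0],0,0],
    [[0,0,0],0,0],
    [[0,0,0],0,0],
    [[0,0,0],0,0],
    [[0,0,-0.5],0,0],
    [[0,0,-0.9],0,0],
    [[0,0,-0.9],0,0],
    [[0,0,-0.9],0,0],
    [[0,0,-0.6],0,0],
    [[-0.1,-0.9,0],0,0],
    [[-0.1,-1,0],0,0],
    [[-0.1,-1,0],0,0],
    [[-0.1,-1,0],0,0],
    [[-0.1,-1,0],0,0],
    [[-0.1,-1,0],0,0],
    [[-0.1,-1,0],0,0],
    [[-0.2,-1,0],0,0],
    [[-0.2,-1,0],0,0],
    [[-0.2,-1,0],0,0],
    [[-0.2,-1,0],0,0]
  ]
}}

```text
t: 10.93
ee_pos: [530.5, 25.0, 197.0]
orientation: [0.233, 3.132, 0.0]
ft_force: [0.3, 0.3, -0.8]
width: 88.0
grasp_force: 0.0
```

```bash
python3 -c "
from h import *
go(542,-245.5,84,81.5)
d=cam('top');save(d,'top1.png');b=cams.boxes_of('top','caddy');print(b[:1]);print(proj(d,[533.7,301.2,144]))
"
```

```text
shift [ -2.06 -10.63   4.52] turn -0.0 now [530.5  25.  197. ] yaw 81.5 w 88.0 gf 0.0 t 10.9333
[{'rect': [140.9, 260.1, 46.8, 38.1], 'p': 0.8}]
[[128.72987341 259.36095381]]
```

Caddy stands on the board. On to the grinder.

Call:
{"method": "move_arm", "body": {
  "steps": [
    [[-0.2,-1,0],0,0],
    [[-0.2,-1,0],0,0],
    [[-0.2,-1,0],0,0],
    [[-0.2,-1,0],0,0],
    [[-0.2,-1,0],0,0],
    [[-0.2,-1,0],0,0],
    [[-0.2,-1,0],0,0],
    [[-0.2,-1,0],0,0],
    [[-0.2,-1,0],0,0],
    [[-0.2,-0.9,0],0,0],
    [[-0.1,-0.7,0],0,0],
    [[0,0,0],0,0]
  ]
}}

```text
t: 12.03
ee_pos: [543.7, -245.9, 196.7]
orientation: [0.236, 3.131, -0.002]
ft_force: [-0.6, 0.2, -0.2]
width: 87.6
grasp_force: 0.0
```

```bash
python3 -c "
from h import *
d=cam('wrist');save(d,'w2.png');print(proj(d,[[542,-245.5,133],[597,-322.4,123],[608,-258.5,45]]).round())
for t in ['grinder','jar','tin']:
  b=cams.cut_out('wrist',t)[0]; print(t,np.round(b['rect']),round(b['p'],2))
go(542,-245.5,84,81.5)
"
```

```text
[[281. 216.]
 [196. 292.]
 [278. 253.]]
grinder [280. 195.  60.  85.] 0.62Traceback (most recent call last):
  File "<string>", line 5, in <module>
    b=cams.cut_out('wrist',t)[0]; print(t,np.round(b['rect']),round(b['p'],2))
      ~~~~~~~~~~~~~~~~~~~~~~~^^^
IndexError: list index out of range
```

View pics/w2.png

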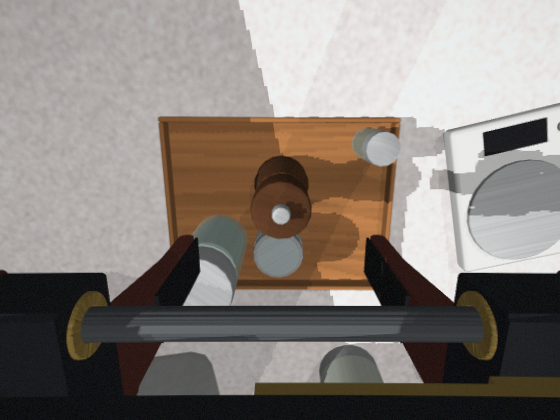

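Call:
{"method": "move_arm", "body": {
  "steps": [
    [[0,0,0.8],0,0],
    [[0,0,0.8],0,0],
    [[0,0,0.8],0,0],
    [[0,0,0.8],0,0],
    [[0,0,0.8],0,0],
    [[0,0,0.5],0,0],
    [[0,0,0],0,0],
    [[0,0,0],0,0],
    [[0,0,0],0,1],
    [[0,0,0],0,1],
    [[0,0,0],0,1],
    [[0,0,0],0,1],
    [[0,0,0],0,1],
    [[0,0,0],0,1],
    [[0,0,0],0,1],
    [[0,0,0],0,1]
  ]
}}

```text
t: 13.52
ee_pos: [543.1, -243.9, 83.6]
orientation: [0.233, 3.132, -0.0]
ft_force: [-0.2, -0.4, 1.6]
width: 47.0
grasp_force: 30.0
```

```bash
python3 -c "
from h import *
go(599.7,220.5,200,81.5)"
```

```text
shift [ 0.51 18.71 -4.65] turn -0.0 now [ 543.1 -243.9   83.6] yaw 81.5 w 47.0 gf 30.0 t 13.5167
```

Call:
{"method": "move_arm", "body": {
  "steps": [
    [[0,0,-0.4],0,1],
    [[0,0,-0.8],0,1],
    [[0,0,-0.8],0,1],
    [[0,0,-0.8],0,1],
    [[0,0,-0.8],0,1],
    [[0,0,-0.8],0,1],
    [[0,0.4,0],0,1],
    [[0,0.8,0],0,1],
    [[0,0.9,0],0,1],
    [[0,0.9,0],0,1],
    [[0,0.9,0],0,1],
    [[0,0.9,0],0,1],
    [[0,0.9,0],0,1],
    [[0,0.9,0],0,1],
    [[0,0.9,0],0,1],
    [[0,0.9,0],0,1],
    [[0,0.9,0],0,1],
    [[0,0.9,0],0,1],
    [[0,0.9,0],0,1],
    [[0,0.9,0],0,1]
  ]
}}

```text
t: 15.18
ee_pos: [586.4, 54.8, 192.2]
orientation: [-0.233, -3.131, 0.0]
ft_force: [0.2, 0.2, -2.1]
width: 46.8
grasp_force: 30.0
```

Call:
{"method": "move_arm", "body": {
  "steps": [
    [[0.1,0.9,0],0,1],
    [[0.1,0.9,0],0,1],
    [[0.1,0.9,0],0,1],
    [[0.1,0.9,0],0,1],
    [[0.1,0.9,0],0,1],
    [[0,0.9,0],0,1],
    [[0,0.9,0],0,1],
    [[0,0.4,0],0,1],
    [[0,0,0.6],0,1],
    [[0,0,0.8],0,1],
    [[0,0,0.8],0,1],
    [[0,0,0.8],0,1],
    [[0,0,0.4],0,1],
    [[0,0,0.2],0,1],
    [[0,0,0],0,1],
    [[0,0,0],0,1]
  ]
}}

```text
t: 16.52
ee_pos: [600.1, 220.5, 103.8]
orientation: [0.233, 3.133, 0.0]
ft_force: [-0.4, -0.3, -1.4]
width: 46.8
grasp_force: 30.0
```

```bash
python3 -c "
from h import *
go(599.7,220.5,96.6,81.5);print(ctrl.get_obs()['ft_force'])"
```

```text
shift [ 0.02 -0.    0.29] turn -0.0 now [600.1 220.5 103.8] yaw 81.5 w 46.8 gf 30.0 t 16.5167
[-0.44882782 -0.29356991 -1.4195247 ]
```

Call:
{"method": "move_arm", "body": {
  "steps": [
    [[0,0,0.1],0,1],
    [[0,0,0.1],0,1],
    [[0,0,0.05],0,1],
    [[0,0,0.02],0,1],
    [[0,0,0],0,1]
  ]
}}

```text
t: 16.93
ee_pos: [599.9, 220.5, 96.8]
orientation: [0.233, 3.133, 0.0]
ft_force: [0.6, -1.0, -2.2]
width: 47.0
grasp_force: 30.0
```

Call:
{"method": "move_arm", "body": {
  "steps": [
    [[0,0,0.04],0,1],
    [[0,0,0],0,1],
    [[0,0,0],0,1]
  ]
}}

```text
t: 17.18
ee_pos: [600.5, 220.5, 96.6]
orientation: [0.233, 3.132, 0.0]
ft_force: [-1.4, -2.2, 6.1]
width: 46.7
grasp_force: 30.0
```

Call:
{"method": "move_arm", "body": {
  "steps": [
    [[0,0,0],0,0],
    [[0,0,0],0,0],
    [[0,0,0],0,0],
    [[0,0,0],0,0],
    [[0,0,-0.5],0,0],
    [[0,0,-0.9],0,0],
    [[0,0,-0.9],0,0],
    [[0,0,-0.9],0,0],
    [[0,0,-0.8],0,0],
    [[0,-0.9,0],0,0],
    [[-0.1,-1,0],0,0],
    [[-0.1,-1,0],0,0],
    [[-0.1,-1,0],0,0],
    [[-0.1,-1,0],0,0],
    [[-0.1,-1,0],0,0],
    [[-0.1,-1,0],0,0],
    [[-0.1,-1,0],0,0],
    [[-0.2,-1,0],0,0],
    [[-0.2,-1,0],0,0],
    [[-0.2,-1,0],0,0]
  ]
}}

```text
t: 18.85
ee_pos: [591.7, -55.0, 196.7]
orientation: [0.233, 3.132, 0.0]
ft_force: [0.4, -0.1, -0.1]
width: 87.9
grasp_force: 0.0
```

Call:
{"method": "move_arm", "body": {
  "steps": [
    [[-0.2,-1,0],0,0],
    [[-0.2,-1,0],0,0],
    [[-0.2,-1,0],0,0],
    [[-0.2,-1,0],0,0],
    [[-0.2,-1,0],0,0],
    [[-0.2,-1,0],0,0],
    [[-0.2,-1,0],0,0],
    [[-0.2,-1,0],0,0],
    [[-0.1,-1,0],0,0],
    [[-0.1,-0.9,0],0,0],
    [[0,-0.7,0],0,0],
    [[0,0,0],0,0],
    [[0,0,0],0,0]
  ]
}}

```text
t: 19.93
ee_pos: [596.6, -323.0, 196.0]
orientation: [0.236, 3.133, 0.0]
ft_force: [0.7, -0.4, -0.5]
width: 87.5
grasp_force: 0.0
```

```bash
python3 -c "
from h import *
d=cam('wrist');save(d,'w3.png');print(proj(d,[[597,-322.4,123],[608,-258.5,45]]).round())
go(597,-322.4,82,81.5)
"
```

```text
[[282. 215.]
 [348. 192.]]
shift [-0.01 -0.01  4.56] turn -0.01 now [ 596.7 -322.1  195.9] yaw 81.5 w 87.9 gf 0.0 t 19.9833
```

View pics/w3.png

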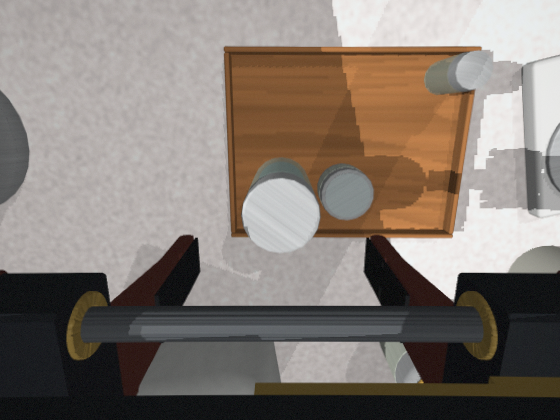

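Call:
{"method": "move_arm", "body": {
  "steps": [
    [[0,0,0.8],0,0],
    [[0,0,0.8],0,0],
    [[0,0,0.8],0,0],
    [[0,0,0.8],0,0],
    [[0,0,0.8],0,0],
    [[0,0,0.5],0,0],
    [[0,0,0],0,0],
    [[0,0,0],0,0],
    [[0,0,0],0,1],
    [[0,0,0],0,1],
    [[0,0,0],0,1],
    [[0,0,0],0,1],
    [[0,0,0],0,1],
    [[0,0,0],0,1],
    [[0,0,0],0,1],
    [[0,0,0],0,1]
  ]
}}

```text
t: 21.32
ee_pos: [597.4, -323.0, 84.0]
orientation: [0.233, 3.132, -0.001]
ft_force: [-0.8, -1.6, 5.7]
width: 59.8
grasp_force: 30.0
```

```bash
python3 -c "
from h import *
go(510.6,163,96,81.5)"
```

```text
shift [ 6.31 18.72 -0.48] turn -0.0 now [ 597.4 -323.    84. ] yaw 81.5 w 59.8 gf 30.0 t 21.3167
```

Call:
{"method": "move_arm", "body": {
  "steps": [
    [[0,0,-0.4],0,1],
    [[0,0,-0.8],0,1],
    [[0,0,-0.8],0,1],
    [[0,0,-0.8],0,1],
    [[0,0,-0.8],0,1],
    [[0,0,-0.8],0,1],
    [[0.1,0.4,0],0,1],
    [[0.3,0.8,0],0,1],
    [[0.3,0.9,0],0,1],
    [[0.3,0.9,0],0,1],
    [[0.3,0.9,0],0,1],
    [[0.3,0.9,0],0,1],
    [[0.3,0.9,0],0,1],
    [[0.3,0.9,0],0,1],
    [[0.3,0.9,0],0,1],
    [[0.3,0.9,0],0,1],
    [[0.3,0.9,0],0,1],
    [[0.3,0.9,0],0,1],
    [[0.3,0.9,0],0,1],
    [[0.3,0.9,0],0,1]
  ]
}}

```text
t: 22.98
ee_pos: [540.4, -9.2, 191.7]
orientation: [-0.233, -3.13, -0.0]
ft_force: [-1.0, -0.5, -4.2]
width: 59.7
grasp_force: 30.0
```

Call:
{"method": "move_arm", "body": {
  "steps": [
    [[0.3,0.9,0],0,1],
    [[0.3,0.9,0],0,1],
    [[0.3,0.9,0],0,1],
    [[0.3,0.9,0],0,1],
    [[0.3,0.9,0],0,1],
    [[0.3,0.9,0],0,1],
    [[0.3,0.8,0],0,1],
    [[0.2,0.5,0],0,1],
    [[0,0,0.6],0,1],
    [[0,0,0.8],0,1],
    [[0,0,0.8],0,1],
    [[0,0,0.8],0,1],
    [[0,0,0.4],0,1],
    [[0,0,0.2],0,1],
    [[0,0,0.1],0,1],
    [[0,0,0.1],0,1],
    [[0,0,0],0,1],
    [[0,0,0],0,1]
  ]
}}

```text
t: 24.48
ee_pos: [510.9, 163.2, 98.9]
orientation: [0.233, 3.132, 0.001]
ft_force: [-0.2, 0.1, -3.4]
width: 60.2
grasp_force: 30.0
```

Call:
{"method": "move_arm", "body": {
  "steps": [
    [[0,0,0.06],0,1],
    [[0,0,0.04],0,1],
    [[0,0,0],0,1],
    [[0,0,0],0,1]
  ]
}}

```text
t: 24.82
ee_pos: [511.2, 163.2, 96.9]
orientation: [0.233, 3.131, 0.001]
ft_force: [-1.5, -1.6, 5.5]
width: 59.7
grasp_force: 30.0
```

Call:
{"method": "move_arm", "body": {
  "steps": [
    [[0,0,0],0,0],
    [[0,0,0],0,0],
    [[0,0,0],0,0],
    [[0,0,0],0,0],
    [[0,0,-0.5],0,0],
    [[0,0,-0.9],0,0],
    [[0,0,-0.9],0,0],
    [[0,0,-0.9],0,0],
    [[0,0,-0.8],0,0],
    [[-0.3,-0.9,0],0,0],
    [[-0.4,-0.9,0],0,0],
    [[-0.4,-0.9,0],0,0],
    [[-0.4,-0.9,0],0,0],
    [[-0.4,-0.9,0],0,0],
    [[-0.4,-0.9,0],0,0],
    [[-0.4,-0.9,0],0,0],
    [[-0.4,-0.9,0],0,0],
    [[-0.4,-0.9,0],0,0],
    [[-0.4,-0.9,0],0,0],
    [[-0.4,-0.9,0],0,0]
  ]
}}

```text
t: 26.48
ee_pos: [580.2, -98.8, 195.5]
orientation: [-0.233, -3.133, -0.0]
ft_force: [0.5, 0.1, 0.3]
width: 88.1
grasp_force: 0.0
```

Call:
{"method": "move_arm", "body": {
  "steps": [
    [[-0.4,-0.9,0],0,0],
    [[-0.4,-0.9,0],0,0],
    [[-0.4,-0.9,0],0,0],
    [[-0.4,-0.9,0],0,0],
    [[-0.4,-0.9,0],0,0],
    [[0,-0.9,0.5],0,0],
    [[0,-0.7,0.8],0,0],
    [[0,0,0.7],0,0],
    [[0,0,0],0,0],
    [[0,0,0],0,0]
  ]
}}

```text
t: 27.32
ee_pos: [606.1, -255.5, 144.7]
orientation: [-0.234, -3.13, -0.002]
ft_force: [-0.4, -0.6, 0.6]
width: 87.9
grasp_force: 0.0
```

```bash
python3 -c "
from h import *
go(608,-258.5,8.5,81.5)
d=cam('wrist')
b=cams.cut_out('wrist','tin'); print([(np.round(x['rect']),x['p']) for x in b[:2]],proj(d,[[608,-258.5,45],[608,-258.5,25]]).round())
b=cams.cut_out('wrist','plate'); print([(np.round(x['rect']),x['p']) for x in b[:2]])
a=d['image'][:,:,::-1]; t=cam('top'); im=t['image'][:,:,::-1]
print(proj(t,[[533.7,301.2,144],[600,220.5,146],[511,163,136]]).round())
cv2.imwrite('pics/c4.png',cv2.resize(np.hstack([a,im])[:,:],(800,300)))
"
```

```text
shift [-0.09 -0.11  5.45] turn -0.01 now [ 606.1 -255.5  144.7] yaw 81.5 w 87.9 gf 0.0 t 27.3167
[(array([277., 205.,  60.,  72.]), 0.72)] [[278. 208.]
 [278. 202.]]
[(array([522., 138.,  75., 200.]), 0.73)]
[[129. 259.]
 [169. 221.]
 [202. 265.]]
```

View pics/c4.png

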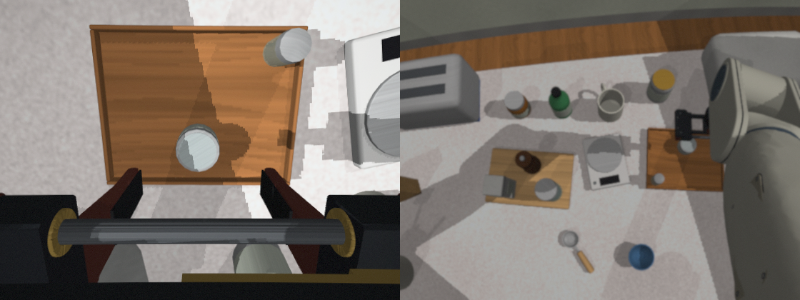

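Call:
{"method": "move_arm", "body": {
  "steps": [
    [[0,0,0.8],0,0],
    [[-0.1,-0.1,0.9],0,0],
    [[0,0,0.9],0,0],
    [[0,0,0.9],0,0],
    [[0,0,0.9],0,0],
    [[0,0,0.6],0,0],
    [[0,0,0.4],0,0],
    [[0,0,0],0,0],
    [[0,0,0],0,0],
    [[0,0,0],0,1],
    [[0,0,0],0,1],
    [[0,0,0],0,1],
    [[0,0,0],0,1],
    [[0,0,0],0,1],
    [[0,0,0],0,1],
    [[0,0,0],0,1],
    [[0,0,0],0,1]
  ]
}}

```text
t: 28.93
ee_pos: [609.2, -258.8, 11.1]
orientation: [0.233, 3.132, -0.0]
ft_force: [-1.1, -0.4, 4.1]
width: 51.7
grasp_force: 30.0
```

```bash
python3 -c "
from h import *
go(607,-4,35,81.5); print(ctrl.get_obs()['ft_force'])"
```

```text
shift [ 1.59 10.07 -0.96] turn -0.0 now [ 609.2 -258.8   11.1] yaw 81.5 w 51.7 gf 30.0 t 28.9333
[-1.1084276  -0.44415994  4.14431335]
```

Call:
{"method": "move_arm", "body": {
  "steps": [
    [[0,0,-0.5],0,1],
    [[0,0,-0.9],0,1],
    [[0,0,-0.9],0,1],
    [[0,0,-0.9],0,1],
    [[0,0,-0.8],0,1],
    [[0.1,0.4,0],0,1],
    [[0.1,0.8,0],0,1],
    [[0.1,0.9,0],0,1],
    [[0.1,0.9,0],0,1],
    [[0.1,0.9,0],0,1],
    [[0.1,0.9,0],0,1],
    [[0.2,0.9,0],0,1],
    [[0.2,0.9,0],0,1],
    [[0.2,0.9,0],0,1],
    [[0.2,0.9,0],0,1],
    [[0.2,0.9,0],0,1],
    [[0,0.8,0],0,1],
    [[0,0,0],0,1],
    [[0,0,0],0,1]
  ]
}}

```text
t: 30.52
ee_pos: [606.1, -1.7, 110.0]
orientation: [-0.23, -3.132, 0.0]
ft_force: [-0.6, -0.4, -1.2]
width: 51.8
grasp_force: 30.0
```

```bash
python3 -c "
from h import *
go(607,-4,35,81.5)
d=cam('wrist'); save(d,'w5.png'); print(proj(d,[607,-4,28]))
a=np.linspace(0,6.283,60); P=np.c_[607+54*np.cos(a),-4+54*np.sin(a),28+0*a]
im=d['image'][:,:,::-1].copy(); cv2.polylines(im,[proj(d,P).round().astype(np.int32)],True,(0,0,255),1); cv2.imwrite('pics/w5.png',im)"
```

```text
shift [-0.05 -0.08  3.  ] turn 0.02 now [606.1  -1.7 110. ] yaw 81.6 w 51.8 gf 30.0 t 30.5167
[[278.22604044 213.00424787]]
```

View pics/w5.png

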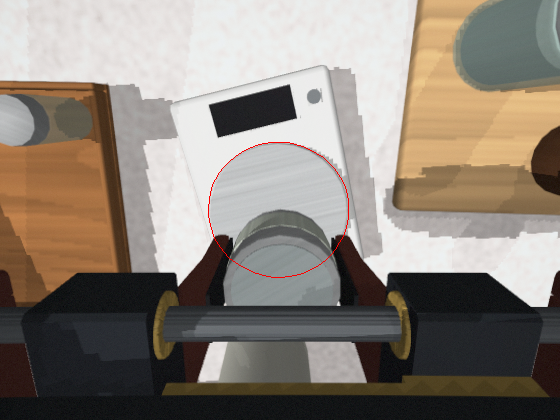

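Call:
{"method": "move_arm", "body": {
  "steps": [
    [[0,-0.1,0.6],0,1],
    [[0,0,0.8],0,1],
    [[0,0,0.8],0,1],
    [[0,0,0.4],0,1],
    [[0,0,0.2],0,1],
    [[0,0,0.1],0,1],
    [[0,0,0.1],0,1],
    [[0,0,0],0,1],
    [[0,0,0],0,1]
  ]
}}

```text
t: 31.32
ee_pos: [607.0, -5.6, 36.4]
orientation: [0.233, 3.132, 0.0]
ft_force: [-0.1, 1.2, -1.0]
width: 51.2
grasp_force: 30.0
```

```bash
python3 -c "
from h import *
go(607,-4,34,81.5); print(ctrl.get_obs()['ft_force'])"
```

```text
shift [0.01 0.06 0.1 ] turn -0.0 now [607.   -5.6  36.4] yaw 81.5 w 51.2 gf 30.0 t 31.3167
[-0.1223897   1.20302746 -1.04122245]
```

Call:
{"method": "move_arm", "body": {
  "steps": [
    [[0,0,0.05],0,1],
    [[0,0,0.03],0,1],
    [[0,0,0.02],0,1],
    [[0,0,0],0,1],
    [[0,0,0],0,1]
  ]
}}

```text
t: 31.73
ee_pos: [606.9, -5.4, 34.0]
orientation: [0.233, 3.132, -0.0]
ft_force: [-2.7, -0.5, 5.0]
width: 51.7
grasp_force: 30.0
```

Call:
{"method": "move_arm", "body": {
  "steps": [
    [[0,0,0],0,0],
    [[0,0,0],0,0],
    [[0,0,0],0,0],
    [[0,0,0],0,0],
    [[0,0,0],0,0],
    [[0,0,-0.4],0,0],
    [[0,0,-0.8],0,0],
    [[0,0,-0.9],0,0],
    [[0,0,-0.9],0,0],
    [[0,0,-0.9],0,0],
    [[0,0,-0.9],0,0],
    [[0,0,-0.9],0,0],
    [[0,0,-0.8],0,0],
    [[0.6,0.8,0],0,0],
    [[0.6,0.8,0],0,0],
    [[0.6,0.8,0],0,0],
    [[0.6,0.8,0],0,0],
    [[0.6,0.8,0],0,0],
    [[0.6,0.8,0],0,0],
    [[0.6,0.8,0],0,0]
  ]
}}

```text
t: 33.4
ee_pos: [522.7, 149.5, 196.5]
orientation: [0.234, 3.132, 0.0]
ft_force: [0.0, 0.5, -0.3]
width: 88.4
grasp_force: 0.0
```

```bash
python3 -c "
from h import *
go(511,163.2,97,81.5)
d=cam('wrist'); im=d['image'][:,:,::-1].copy()
a=np.linspace(0,6.283,60)
for r,z in ((54,28),(26,68)):
  P=np.c_[607+r*np.cos(a),-4+r*np.sin(a),z+0*a]; cv2.polylines(im,[proj(d,P).round().astype(np.int32)],True,(0,0,255),1)
cv2.imwrite('pics/w6.png',im)"
```

```text
shift [0.54 0.47 3.98] turn -0.01 now [522.7 149.5 196.5] yaw 81.5 w 88.4 gf 0.0 t 33.4
```

View pics/w6.png

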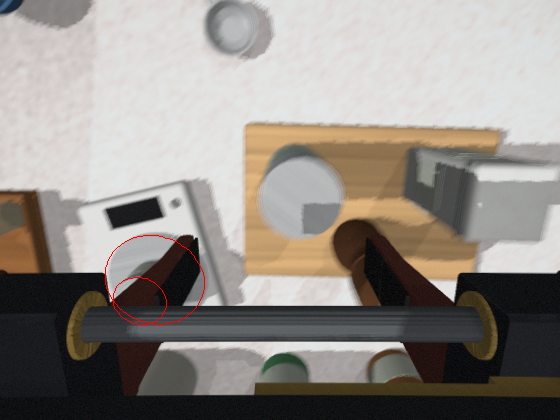

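Call:
{"method": "move_arm", "body": {
  "steps": [
    [[0.3,0.3,0],0,0],
    [[0.2,0.2,0.4],0,0],
    [[0,0,0.8],0,0],
    [[0,0,0.8],0,0],
    [[0,0,0.8],0,0],
    [[0,0,0.8],0,0],
    [[0,0,0.4],0,0],
    [[0,0,0],0,0],
    [[0,0,0],0,0],
    [[0,0,0],0,1],
    [[0,0,0],0,1],
    [[0,0,0],0,1],
    [[0,0,0],0,1],
    [[0,0,0],0,1],
    [[0,0,0],0,1],
    [[0,0,0],0,1]
  ]
}}

```text
t: 34.78
ee_pos: [513.3, 162.8, 96.3]
orientation: [0.233, 3.132, 0.0]
ft_force: [-0.2, -1.5, 5.5]
width: 59.3
grasp_force: 30.0
```

```bash
python3 -c "
from h import *
go(597.4,-323,83.7,81.5)"
```

```text
shift [ -6.2  -18.72   0.5 ] turn -0.0 now [513.3 162.8  96.3] yaw 81.5 w 59.3 gf 30.0 t 34.7833
```

Call:
{"method": "move_arm", "body": {
  "steps": [
    [[0,0,-0.4],0,1],
    [[0,0,-0.8],0,1],
    [[0,0,-0.8],0,1],
    [[0,0,-0.8],0,1],
    [[0,0,-0.8],0,1],
    [[0,0,-0.4],0,1],
    [[-0.2,-0.5,0],0,1],
    [[-0.3,-0.8,0],0,1],
    [[-0.3,-0.9,0],0,1],
    [[-0.3,-0.9,0],0,1],
    [[-0.3,-0.9,0],0,1],
    [[-0.3,-0.9,0],0,1],
    [[-0.3,-0.9,0],0,1],
    [[-0.3,-0.9,0],0,1],
    [[-0.3,-0.9,0],0,1],
    [[-0.3,-0.9,0],0,1],
    [[-0.3,-0.9,0],0,1],
    [[-0.3,-0.9,0],0,1],
    [[-0.3,-0.9,0],0,1],
    [[-0.3,-0.9,0],0,1]
  ]
}}

```text
t: 36.45
ee_pos: [568.8, -152.5, 195.0]
orientation: [-0.233, -3.131, -0.001]
ft_force: [-0.3, 1.3, -4.3]
width: 59.5
grasp_force: 30.0
```

Call:
{"method": "move_arm", "body": {
  "steps": [
    [[-0.3,-0.9,0],0,1],
    [[-0.3,-0.9,0],0,1],
    [[-0.3,-0.9,0],0,1],
    [[-0.3,-0.9,0],0,1],
    [[-0.3,-0.9,0],0,1],
    [[-0.3,-0.9,0],0,1],
    [[-0.2,-0.8,0],0,1],
    [[-0.1,-0.4,0],0,1],
    [[0,0,0.6],0,1],
    [[0,0,0.8],0,1],
    [[0,0,0.8],0,1],
    [[0,0,0.8],0,1],
    [[0,0,0.6],0,1],
    [[0,0,0.4],0,1],
    [[0,0,0.2],0,1],
    [[0,0,0],0,1],
    [[0,0,0],0,1]
  ]
}}

```text
t: 37.87
ee_pos: [597.2, -322.5, 91.1]
orientation: [0.233, 3.133, -0.0]
ft_force: [0.1, 0.3, -3.0]
width: 59.6
grasp_force: 30.0
```

```bash
python3 -c "
from h import *
go(597.4,-323,83.7,81.5)"
```

```text
shift [-0.01 -0.02  0.29] turn -0.0 now [ 597.2 -322.5   91.1] yaw 81.5 w 59.6 gf 30.0 t 37.8667
```

Call:
{"method": "move_arm", "body": {
  "steps": [
    [[0,0,0.1],0,1],
    [[0,0,0.1],0,1],
    [[0,0,0.05],0,1],
    [[0,0,0.03],0,1],
    [[0,0,0],0,1],
    [[0,0,0],0,1]
  ]
}}

```text
t: 38.37
ee_pos: [597.0, -322.6, 83.8]
orientation: [0.233, 3.133, -0.0]
ft_force: [-0.1, -0.1, -4.1]
width: 59.6
grasp_force: 30.0
```

Call:
{"method": "move_arm", "body": {
  "steps": [
    [[0,0,0.03],0,1],
    [[0,0,0.02],0,1],
    [[0,0,0],0,1],
    [[0,0,0],0,1]
  ]
}}

```text
t: 38.7
ee_pos: [597.3, -322.8, 83.3]
orientation: [0.233, 3.132, -0.001]
ft_force: [-1.8, 0.7, 5.5]
width: 59.4
grasp_force: 30.0
```

Call:
{"method": "move_arm", "body": {
  "steps": [
    [[0,0,0],0,0],
    [[0,0,0],0,0],
    [[0,0,0],0,0],
    [[0,0,0],0,0],
    [[0,0,-0.5],0,0],
    [[0,0,-0.9],0,0],
    [[0,0,-0.9],0,0],
    [[0,0,-0.9],0,0],
    [[0,0,-0.9],0,0],
    [[0,0,-0.4],0,0],
    [[0,0.9,0],0,0],
    [[0.1,1,0],0,0],
    [[0.1,1,0],0,0],
    [[0.1,1,0],0,0],
    [[0.1,1,0],0,0],
    [[0.1,1,0],0,0],
    [[0.1,1,0],0,0],
    [[0.1,1,0],0,0],
    [[0.2,1,0],0,0],
    [[0.2,1,0],0,0]
  ]
}}

```text
t: 40.37
ee_pos: [606.2, -72.5, 195.0]
orientation: [-0.233, -3.133, -0.0]
ft_force: [-0.8, 0.7, 0.7]
width: 88.1
grasp_force: 0.0
```

Call:
{"method": "move_arm", "body": {
  "steps": [
    [[0.2,1,0],0,0],
    [[0.2,1,0],0,0],
    [[0.2,1,0],0,0],
    [[0.2,1,0],0,0],
    [[0.2,1,0],0,0],
    [[0.2,1,0],0,0],
    [[0.2,1,0],0,0],
    [[0.2,1,0],0,0],
    [[0.2,1,0],0,0],
    [[0.1,1,0],0,0],
    [[0.1,0.9,0],0,0],
    [[0.1,0.7,0],0,0],
    [[0,0,0],0,0],
    [[0,0,0],0,0]
  ]
}}

```text
t: 41.53
ee_pos: [597.1, 221.4, 194.8]
orientation: [-0.23, -3.133, 0.001]
ft_force: [-0.4, -0.0, 0.1]
width: 87.8
grasp_force: 0.0
```

```bash
python3 -c "
from h import *
go(600.2,220.5,96.6,81.5)"
```

```text
shift [-0.13 -0.02  3.93] turn 0.02 now [597.1 221.4 194.8] yaw 81.6 w 87.8 gf 0.0 t 41.5333
```

Call:
{"method": "move_arm", "body": {
  "steps": [
    [[-0.1,0,0.4],0,0],
    [[0,0,0.8],0,0],
    [[0,0,0.8],0,0],
    [[0,0,0.8],0,0],
    [[0,0,0.8],0,0],
    [[0,0,0.3],0,0],
    [[0,0,0],0,0],
    [[0,0,0],0,0],
    [[0,0,0],0,1],
    [[0,0,0],0,1],
    [[0,0,0],0,1],
    [[0,0,0],0,1],
    [[0,0,0],0,1],
    [[0,0,0],0,1],
    [[0,0,0],0,1],
    [[0,0,0],0,1]
  ]
}}

```text
t: 42.87
ee_pos: [599.9, 220.5, 97.6]
orientation: [0.233, 3.133, -0.0]
ft_force: [-0.3, -1.4, 1.5]
width: 46.9
grasp_force: 30.0
```

```bash
python3 -c "
from h import *
go(543.1,-243.9,83.6,81.5)"
```

```text
shift [ -0.5  -18.71   0.56] turn -0.0 now [599.9 220.5  97.6] yaw 81.5 w 46.9 gf 30.0 t 42.8667
```

Call:
{"method": "move_arm", "body": {
  "steps": [
    [[0,0,-0.5],0,1],
    [[0,0,-0.8],0,1],
    [[0,0,-0.8],0,1],
    [[0,0,-0.8],0,1],
    [[0,0,-0.8],0,1],
    [[0,0,-0.2],0,1],
    [[0,-0.5,0],0,1],
    [[0,-0.8,0],0,1],
    [[0,-0.9,0],0,1],
    [[0,-0.9,0],0,1],
    [[0,-0.9,0],0,1],
    [[0,-0.9,0],0,1],
    [[0,-0.9,0],0,1],
    [[0,-0.9,0],0,1],
    [[0,-0.9,0],0,1],
    [[0,-0.9,0],0,1],
    [[0,-0.9,0],0,1],
    [[0,-0.9,0],0,1],
    [[0,-0.9,0],0,1],
    [[0,-0.9,0],0,1]
  ]
}}

```text
t: 44.53
ee_pos: [553.1, -80.2, 193.4]
orientation: [-0.233, -3.13, -0.0]
ft_force: [0.4, -0.4, -1.5]
width: 46.6
grasp_force: 30.0
```

Call:
{"method": "move_arm", "body": {
  "steps": [
    [[-0.1,-0.9,0],0,1],
    [[-0.1,-0.9,0],0,1],
    [[-0.1,-0.9,0],0,1],
    [[-0.1,-0.9,0],0,1],
    [[-0.1,-0.9,0],0,1],
    [[0,-0.9,0],0,1],
    [[0,-0.8,0],0,1],
    [[0,-0.4,0],0,1],
    [[0,0,0.6],0,1],
    [[0,0,0.8],0,1],
    [[0,0,0.8],0,1],
    [[0,0,0.8],0,1],
    [[0,0,0.6],0,1],
    [[0,0,0.4],0,1],
    [[0,0,0.2],0,1],
    [[0,0,0],0,1],
    [[0,0,0],0,1]
  ]
}}

```text
t: 45.95
ee_pos: [543.1, -243.7, 90.1]
orientation: [0.233, 3.133, 0.0]
ft_force: [0.1, -0.6, -2.2]
width: 46.9
grasp_force: 30.0
```

```bash
python3 -c "
from h import *
go(543.1,-243.9,83.6,81.5)"
```

```text
shift [-0.   -0.01  0.26] turn -0.0 now [ 543.1 -243.7   90.1] yaw 81.5 w 46.9 gf 30.0 t 45.95
```

Call:
{"method": "move_arm", "body": {
  "steps": [
    [[0,0,0.1],0,1],
    [[0,0,0.1],0,1],
    [[0,0,0.03],0,1],
    [[0,0,0.03],0,1],
    [[0,0,0],0,1],
    [[0,0,0],0,1]
  ]
}}

```text
t: 46.45
ee_pos: [543.6, -244.1, 84.4]
orientation: [0.233, 3.131, -0.001]
ft_force: [-0.9, -0.6, 5.6]
width: 46.5
grasp_force: 30.0
```

Call:
{"method": "move_arm", "body": {
  "steps": [
    [[0,0,0],0,0],
    [[0,0,0],0,0],
    [[0,0,0],0,0],
    [[0,0,0],0,0],
    [[0,0,-0.5],0,0],
    [[0,0,-0.9],0,0],
    [[0,0,-0.9],0,0],
    [[0,0,-0.9],0,0],
    [[0,0,-0.9],0,0],
    [[0,0,-0.5],0,0],
    [[0.1,0.9,0],0,0],
    [[0.1,1,0],0,0],
    [[0.1,1,0],0,0],
    [[0.1,1,0],0,0],
    [[0.1,1,0],0,0],
    [[0.1,1,0],0,0],
    [[0.2,1,0],0,0],
    [[0.2,1,0],0,0],
    [[0.2,1,0],0,0],
    [[0.2,1,0],0,0]
  ]
}}

```text
t: 48.12
ee_pos: [544.7, 7.5, 198.7]
orientation: [-0.233, -3.133, -0.0]
ft_force: [0.4, 0.1, 0.4]
width: 87.6
grasp_force: 0.0
```

Call:
{"method": "move_arm", "body": {
  "steps": [
    [[0.2,1,0],0,0],
    [[0.2,1,0],0,0],
    [[0.2,1,0],0,0],
    [[0.2,1,0],0,0],
    [[0.2,1,0],0,0],
    [[0.2,1,0],0,0],
    [[0.2,1,0],0,0],
    [[0.2,1,0],0,0],
    [[0.2,1,0],0,0],
    [[0.2,1,0],0,0],
    [[0.1,0.9,0],0,0],
    [[0.1,0.7,0],0,0],
    [[0,0,0],0,0],
    [[0,0,0],0,0]
  ]
}}

```text
t: 49.28
ee_pos: [533.2, 301.6, 198.3]
orientation: [-0.231, -3.133, 0.001]
ft_force: [0.5, 0.1, -0.3]
width: 88.1
grasp_force: 0.0
```

```bash
python3 -c "
from h import *
go(533.7,301.2,101.2,81.5)"
```

```text
shift [-0.02 -0.01  3.88] turn 0.02 now [533.2 301.6 198.3] yaw 81.6 w 88.1 gf 0.0 t 49.2833
```

Call:
{"method": "move_arm", "body": {
  "steps": [
    [[0,0,0.4],0,0],
    [[0,0,0.8],0,0],
    [[0,0,0.8],0,0],
    [[0,0,0.8],0,0],
    [[0,0,0.7],0,0],
    [[0,0,0.4],0,0],
    [[0,0,0],0,0],
    [[0,0,0],0,0],
    [[0,0,0],0,1],
    [[0,0,0],0,1],
    [[0,0,0],0,1],
    [[0,0,0],0,1],
    [[0,0,0],0,1],
    [[0,0,0],0,1],
    [[0,0,0],0,1],
    [[0,0,0],0,1]
  ]
}}

```text
t: 50.62
ee_pos: [533.8, 301.3, 101.3]
orientation: [0.233, 3.132, 0.001]
ft_force: [-0.7, -0.6, 3.9]
width: 54.0
grasp_force: 29.8
```

```bash
python3 -c "
from h import *
go(616.8,-191.6,88.2,81.5)"
```

```text
shift [ -6.2  -19.01   0.53] turn -0.0 now [533.8 301.3 101.3] yaw 81.5 w 54.0 gf 29.8 t 50.6167
```

Call:
{"method": "move_arm", "body": {
  "steps": [
    [[0,0,-0.5],0,1],
    [[0,0,-0.8],0,1],
    [[0,0,-0.8],0,1],
    [[0,0,-0.8],0,1],
    [[0,0,-0.8],0,1],
    [[0,0,-0.2],0,1],
    [[-0.2,-0.5,0],0,1],
    [[-0.3,-0.8,0],0,1],
    [[-0.3,-0.9,0],0,1],
    [[-0.3,-0.9,0],0,1],
    [[-0.3,-0.9,0],0,1],
    [[-0.3,-0.9,0],0,1],
    [[-0.3,-0.9,0],0,1],
    [[-0.3,-0.9,0],0,1],
    [[-0.3,-0.9,0],0,1],
    [[-0.3,-0.9,0],0,1],
    [[-0.3,-0.9,0],0,1],
    [[-0.3,-0.9,0],0,1],
    [[-0.3,-0.9,0],0,1],
    [[-0.3,-0.9,0],0,1]
  ]
}}

```text
t: 52.28
ee_pos: [588.9, -15.1, 196.9]
orientation: [-0.233, -3.13, 0.001]
ft_force: [0.2, -0.4, -2.2]
width: 54.0
grasp_force: 29.8
```

Call:
{"method": "move_arm", "body": {
  "steps": [
    [[-0.3,-0.9,0],0,1],
    [[-0.3,-0.9,0],0,1],
    [[-0.3,-0.9,0],0,1],
    [[-0.3,-0.9,0],0,1],
    [[-0.3,-0.9,0],0,1],
    [[-0.3,-0.9,0],0,1],
    [[-0.2,-0.8,0],0,1],
    [[-0.1,-0.7,0],0,1],
    [[0,0,0.6],0,1],
    [[0,0,0.8],0,1],
    [[0,0,0.8],0,1],
    [[0,0,0.8],0,1],
    [[0,0,0.6],0,1],
    [[0,0,0.4],0,1],
    [[0,0,0.2],0,1],
    [[0,0,0],0,1],
    [[0,0,0],0,1]
  ]
}}

```text
t: 53.7
ee_pos: [616.5, -191.8, 93.4]
orientation: [-0.233, -3.133, 0.0]
ft_force: [0.4, 0.3, -1.3]
width: 54.2
grasp_force: 29.8
```

```bash
python3 -c "
from h import *
go(616.8,-191.6,88.2,81.5)"
```

```text
shift [-0.01  0.01  0.21] turn -0.0 now [ 616.5 -191.8   93.4] yaw 81.5 w 54.2 gf 29.8 t 53.7
```

Call:
{"method": "move_arm", "body": {
  "steps": [
    [[0,0,0.1],0,1],
    [[0,0,0.07],0,1],
    [[0,0,0.03],0,1],
    [[0,0,0.02],0,1],
    [[0,0,0],0,1],
    [[0,0,0],0,1]
  ]
}}

```text
t: 54.2
ee_pos: [616.8, -191.6, 88.4]
orientation: [0.233, 3.132, -0.0]
ft_force: [-0.2, 0.7, -0.7]
width: 53.9
grasp_force: 29.8
```

Call:
{"method": "move_arm", "body": {
  "steps": [
    [[0,0,0.02],0,1],
    [[0,0,0.01],0,1],
    [[0,0,0],0,1],
    [[0,0,0],0,1]
  ]
}}

```text
t: 54.53
ee_pos: [616.9, -191.6, 88.3]
orientation: [0.233, 3.132, -0.0]
ft_force: [-2.7, -0.2, 7.7]
width: 53.5
grasp_force: 29.8
```

Call:
{"method": "move_arm", "body": {
  "steps": [
    [[0,0,0],0,0],
    [[0,0,0],0,0],
    [[0,0,0],0,0],
    [[0,0,0],0,0],
    [[0,0,-0.5],0,0],
    [[0,0,-0.9],0,0],
    [[0,0,-0.9],0,0],
    [[0,0,-0.9],0,0],
    [[0,0,-0.9],0,0],
    [[0,0,-0.9],0,0],
    [[0.8,0.8,0],0,0],
    [[0.8,0.8,0],0,0],
    [[0.8,0.8,0],0,0],
    [[0.8,0.8,0],0,0],
    [[0.3,0.9,0],0,0],
    [[0.3,0.9,0],0,0],
    [[0.3,0.9,0],0,0],
    [[0.3,0.9,0],0,0],
    [[0.3,0.9,0],0,0],
    [[0.3,0.9,0],0,0]
  ]
}}

```text
t: 56.2
ee_pos: [524.5, 40.7, 213.1]
orientation: [0.233, 3.132, 0.0]
ft_force: [1.3, -0.2, 0.1]
width: 87.4
grasp_force: 0.0
```

Call:
{"method": "move_arm", "body": {
  "steps": [
    [[0.3,0.9,0],0,0],
    [[0.3,0.9,0],0,0],
    [[0.3,0.9,0],0,0],
    [[0.3,0.9,0],0,0],
    [[0.3,0.9,0],0,0],
    [[0.3,0.9,0],0,0],
    [[0.3,0.9,0],0,0],
    [[0.3,0.9,0],0,0],
    [[0.3,0.9,0],0,0],
    [[0.3,0.9,0],0,0],
    [[0,0,0],0,0],
    [[0,0,0],0,0]
  ]
}}

```text
t: 57.2
ee_pos: [483.7, 274.1, 212.8]
orientation: [0.23, 3.133, 0.0]
ft_force: [0.3, 0.1, -0.1]
width: 87.9
grasp_force: 0.0
```

Run:
```python
from h import *
go(500,100,200,81.5)
d=cam("top"); a0=cv2.imread("pics/top0.png"); a1=d["image"][:,:,::-1].copy()
T=np.linspace(0,6.283,60)
for r,z in ((54,28),(26,68)): cv2.polylines(a1,[(proj(d,np.c_[607+r*np.cos(T),-4+r*np.sin(T),z+0*T])*16).round().astype(np.int32)],True,(0,0,255),1,shift=4) if r==54 else 0
c=lambda a:cv2.resize(a[160:280,240:470],None,fx=3.4,fy=2.45,interpolation=cv2.INTER_CUBIC)
cv2.imwrite("pics/cmp.png",np.vstack([c(a0),c(a1)]))
for t in ["jar","caddy","grinder","tin"]: print(t,[(np.round(b["rect"],1),round(b["p"],2)) for b in cams.boxes_of("top",t)[:1]])
```

```text
shift [-1.67 -6.79  0.51] turn 0.02 now [483.7 274.1 212.8] yaw 81.6 w 87.9 gf 0.0 t 57.2
jar [(array([436. , 203.3,  47.3,  42.3]), 0.68)]
caddy [(array([376.2, 198.3,  37.9,  37.7]), 0.88)]
grinder [(array([403.6, 234.3,  36.8,  32.7]), 0.76)]
tin [(array([287.8, 213. ,  23.7,  28.2]), 0.78)]
```

View pics/cmp.png

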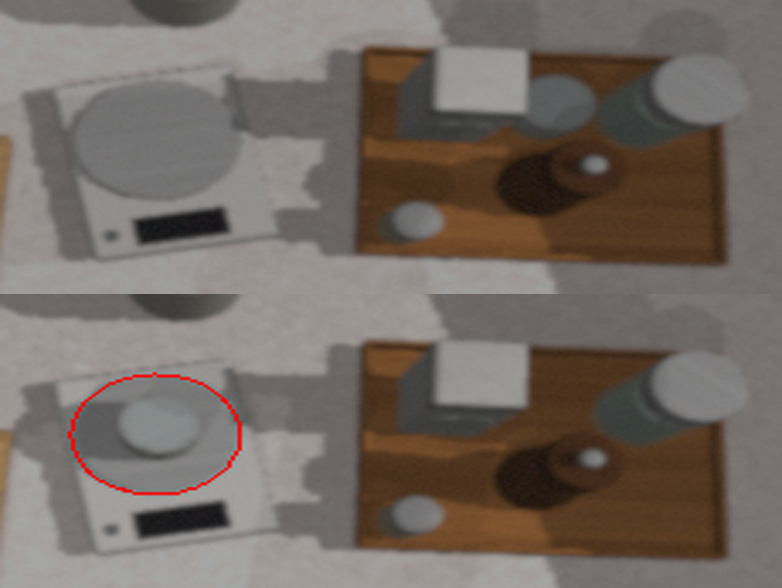

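Run:
```python
from h import *
d=cam("top"); e=at(d,(286.8,213.3),68)[:2]; p=at(d,(130+358/2.3,90+292/2.3),28)[:2]; print(e,p,np.linalg.norm(e-p))
if np.linalg.norm(e-p)<9: print(ctrl.close_job())
```

```text
[606.16521374  -6.79429384] [606.17606127  -4.74620179] 2.0481207751248087
the job is handed in; nothing more can be done
None
```

The job is handed in: the tin stands about 2 mm from the centre of the scale's plate, and the last top-camera picture shows the jar, caddy and grinder upright back on their spots, within a couple of mm by eye; I got no verdict back.

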